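Fold the ratchet tablet stand flat

ROBOT

A 6-joint arm with a two-finger parallel gripper is mounted at the origin on the work surface. World frame = base frame: x ahead of the robot, y to its left, z up, the work surface at z = 0. Lengths are in mm, angles in degrees, forces in N, time in s.
With the tool pointing down it reaches from about 300 to 850 mm from the base axis. Payload 5.4 kg.
Tool frame: the origin (TCP) lies midway between the tips of the shut fingers; the grasp point (between the pads) lies 19 mm behind it; z points along the fingers, y is the line along which they close (so a half turn about z gives the same grasp; the last joint's range is limited). The gripper opens to 85 mm and grips with 20 to 120 N. Pads are 22 mm wide; open, the fingers measure 114 mm over their backs; the gripper's body (76 mm by 85 mm) begins 54 mm behind the grasp point. The pads swing forward as they close: fully open they stand 13 mm farther back than shut.
Start: joints at [57.691, 9.076, 91.501, -0, 79.423, -12.038], TCP at [199.226, 539.365, 193.499] pointing down, gripper open.
Joint ranges: [-166.64, 166.64], [-54.1, 131.32], [10.49, 154.53], [-73.88, 253.88], [9.74, 151.15], [-171.62, 171.62]. Speed limits (degrees/s): [147.25, 147.25, 180, 180, 180, 180].

INTERFACE

Orientations are given as a 3x3 rotation matrix whose columns are the frame's x, y, z axes.
In Python, from cell import monitor, viewer, workorder gives the robot as it stands.
- The arm moves only by the shell command python3 -m handwheel 'ROWS' [FORCE]. ROWS is JSON, a list of rows, each a list of 3 entries, a list of its own where there are three numbers: the finger opening in m, from 0 to 0.0854, then the shift along the world's x, y, z in m, then the turn, a rotation vector about the world's x, y, z in rad. In form: [[claw, [dx, dy, dz], [rx, ry, rz]], ...]. A call has exactly 8 rows; each row is the pose to reach, as a shift and turn from the pose commanded when the call began; what a row does not reach only later rows make up. A row lasts 1/12 s, in which the tool goes at most 41.7 mm and 7.16 degrees, less where a joint would pass 70% of its speed; a pose out of reach is approached as far as the arm can. A call with a gripper value outside its range is refused whole. The fingers move at their own pace and stop on an object; FORCE is the grip in N (left out, the last holds). Time passes only in rows, so rows that repeat a pose let the fingers close, or fill a call up. It gives the time, the measured TCP pose, the force, the opening and the grip force at its end, in the units of the state.
- monitor.observe(): the state, without advancing time (a new reading comes with each control period).
- viewer.read_camera(name): name is "scene" or "side" or "wrist"; returns (picture, depth): 384x512x3 uint8, red, green, blue; 384x512 float32, mm along the optical axis (not along the pixel's ray), 0 where there is no reading.
- viewer.calibration(name): a dict with "mtx" (3x3 intrinsics, pixels), "pose" (4x4, takes a point from camera to world coordinates). Camera axes: x right, y up, looking along -z (the intrinsics and any distortion apply to the point x, -y, -z); pixel columns grow to the right and rows downward; lengths in mm; the calibration is good to about 2 mm. A picture is of the moment at which its call begins: read the wrist's pose just before it. calibration takes no time and is no camera call; for the wrist camera it gives the pose at the moment of the call.
- workorder.finish_job(): hands the job in; it is judged then, once.
The state is a dict: "t": time; "joint_positions": joint angles; "joint_vel": joint speeds; "joint_efforts": joint torques, N m; "eef_pos": TCP position; "ee_rot": TCP orientation; "contact_force": force on the tool from outside, world axes, zero at the start; "torque": the same for the moment, N m; "opening": finger opening in mm; "grip_force": force on a finger pad.
Only numpy, scipy, OpenCV 4.12 (cv2) and the standard library are available. Lean on these libraries where they do the work, as an engineer would, in place of code of your own. Each camera call takes 0.05 s, during which the arm holds its last target. There are 200 camera calls.

TASK

Fold the tablet stand on the desk flat: press the thumb tab of its ratchet pawl right down so that the pawl comes free of the teeth and stays free, then push the raised rest down past its teeth until it lies fully flat on its stops. Do it by pressing and pushing only: do not pick up, tip or shove the stand, and leave everything else on the desk where it stands.

Things in the scene. Friction and masses are not known exactly. Their poses are not given: they have to be found in the camera images.
- stand: tablet stand, loose, 3 kg: dark steel base plate (x -130 to 150, y -95 to 125 mm, 8 thick), hinged aluminium rest, toothed wheel and pawl on one side. Origin on the desk below the middle of the hinge; z up, x level from the hinge to the rest's free edge, y to the wheel's side. Hinge axis along y, 62 mm up. Wheel 124 mm across its teeth, 8 thick, on the hinge axis at y 99 mm, turns with the rest
- rest (a joint): angle of the rest above flat, rad: 0 flat on its stops (top face 68 mm above the desk), at most 0.965; starts at 0.82 to 0.95. Stiff hinge, stays where it is left: 4 to 13 N down at rest_edge moves it once the pawl is free; with the pawl in the teeth it cannot go below about 0.80
- rest_edge (a point): where to push: on the rest's top face, midway across its 160 mm width, 125 mm from the hinge axis (free edge at 150 mm; plate 6 mm thick). It swings about the hinge: at rest angle a it is at x = 0.125 cos(a) - 0.006 sin(a), y = 0, z = 0.062 + 0.125 sin(a) + 0.006 cos(a) m in the stand's frame
- pawl (a joint): angle of the pawl, rad: 0 in the teeth (as at the start), clear of the teeth above 0.18, stop at 0.40 with the tab right down. Turns about a pin along y at x -50, y 99, z 112 mm of the stand's frame. Stiff pivot, stays where it is put; 2 to 5 N straight down on the tab moves it
- pawl_tab (a point): centre of the top face of the pawl's steel thumb tab, 30 x 30 mm, 7 thick, on the pawl's end away from the wheel; at the start at x -110, y 99, z 126 mm of the stand's frame, facing up. Pressed to its stop it comes down 24 mm
- bracket: bystander to be left alone: small L-shaped aluminium bracket, 50 x 40 x 45 mm, just past the thumb-tab end of the stand; origin at the centre of its underside
- glue: bystander to be left alone: small closed grey bottle, 34 mm across, 85 mm tall, beside the stand on its toothed side; origin at the centre of its underside
- chick: bystander to be left alone: toy chick, 48 mm across, 60 mm tall, past the same end of the stand as the thumb tab, on the side away from the teeth; origin at the centre of its underside
- driver: bystander to be left alone: screwdriver lying down, 170 mm long, off the stand's end below the rest's free edge; origin at the centre of its underside (lying along its x)
- mug: bystander to be left alone: white mug, 82 mm across, 95 mm tall, on the left of the desk; origin at the centre of its underside
- mouse: bystander to be left alone: black computer mouse, 110 x 60 x 36 mm, on the right of the desk; origin at the centre of its underside
- carton: bystander to be left alone: small cardboard box, 90 x 120 x 60 mm, on the left of the desk; origin at the centre of its underside

How it is judged (in metres and radians):
On the way, in this order (a step that is already met when the one before it is completed fails the run):
1. the pawl has been pressed clear of the teeth (beyond 0.19 rad) with the rest still raised (value of joint pawl above 0.19 rad and value of joint rest above 0.74 rad), for 0.1 s.
2. the rest has been pushed down flat (below 0.06 rad) (value of joint rest below 0.06 rad), for 0.2 s.
At the end, for the whole second after the job is handed in: The rest lies flat (joint rest below 0.06 rad), the pawl is still free of the teeth (above 0.17 rad), and the stand is at rest, upright (within 0.05 rad) and within 30 mm of where it stood (value of joint rest below 0.06 rad and value of joint pawl above 0.17 rad and distance of stand from where it was at the start of the episode below 0.03 m and angle between stand's own z axis and vertical below 0.05 rad and linear speed of stand below 0.02 m/s); the robot touches nothing.
It fails at once if the stand is shoved more than 30 mm, lifted more than 10 mm or tipped more than 0.1 rad (distance of stand from where it was at the start of the episode above 0.03 m or height (world z) of stand above 0.01 m or angle between stand's own z axis and vertical above 0.1 rad).
It fails at once if a bystander is moved more than 20 mm or lifted more than 10 mm (distance of any of bracket, glue, chick, driver, mug, mouse, carton from where it was at the start of the episode above 0.02 m or height (world z) of any of bracket, glue, chick, mug, mouse, carton above 0.01 m or height (world z) of driver above 0.025 m).
It also fails if it takes over 40 s, if anything falls off the work surface, if the arm or the gripper's body presses on something with over 40 N, if the wrist force passes 120 N, or if a joint passes its speed limit or range.

## Working session

There is one attempt and no reset: what is moved stays moved. The work goes in short steps, Python scripts to look and compute and a shell command to move; the robot and the scene stay as the last step left them, time stands still between calls to the robot, and variables do not carry over. Pictures are saved under pics/ and viewed, at most 10 in all, crops included, and the job is handed in when it is done.

```bash
mkdir -p pics; cat > h.py <<'E'
import numpy as np,cv2
from cell import monitor,viewer,workorder
def cloud(name):
    c=viewer.calibration(name);p,d=viewer.read_camera(name);K=np.array(c["mtx"]);T=np.array(c["pose"])
    v,u=np.mgrid[:384,:512];X=(u-K[0,2])/K[0,0]*d;Y=(v-K[1,2])/K[1,1]*d
    P=np.stack([X,-Y,-d],-1)@T[:3,:3].T+T[:3,3]
    P[d==0]=np.nan
    return p,P
E
python3 - <<'E'
from h import *
for n in("scene","side"):
    p,P=cloud(n);cv2.imwrite(f"pics/{n}.png",p[:,:,::-1]);np.save(n+"P.npy",P);np.save(n+"p.npy",p)
    print(n,np.round(viewer.calibration(n)["pose"],2))
E
```

```text
scene [[ 6.80000e-01 -5.50000e-01  4.80000e-01  1.16901e+03]
 [ 7.30000e-01  5.00000e-01 -4.60000e-01 -6.27820e+02]
 [ 1.00000e-02  6.70000e-01  7.40000e-01  1.08052e+03]
 [ 0.00000e+00  0.00000e+00  0.00000e+00  1.00000e+00]]
side [[ 6.90000e-01  5.30000e-01 -4.90000e-01 -1.85220e+02]
 [-7.20000e-01  5.10000e-01 -4.70000e-01 -7.37050e+02]
 [ 0.00000e+00  6.80000e-01  7.30000e-01  1.17311e+03]
 [ 0.00000e+00  0.00000e+00  0.00000e+00  1.00000e+00]]
```

View pics/scene.png

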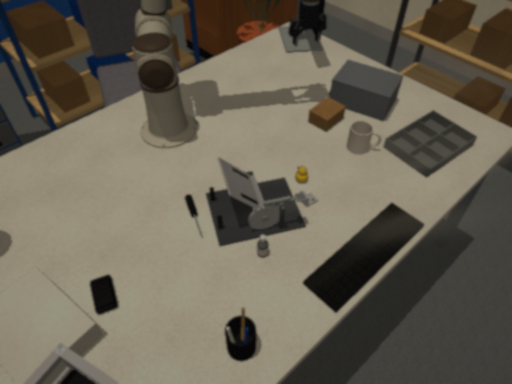

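View pics/side.png

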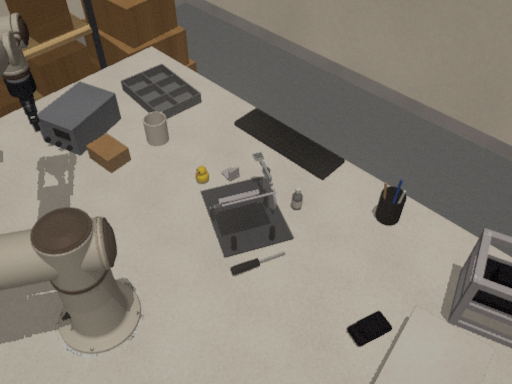

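The scene view shows the stand around (255,208), with the tab end at about (290,205), chick (302,174), bracket (307,198), glue (263,245) and driver (194,215). The side view shows the stand at about (245,212), with the tab near (259,157). Next I'll fit the base plate from depth.

```bash
python3 - <<'E'
from h import *
A=[]
for n,(u0,u1,v0,v1) in dict(scene=(180,330,150,270),side=(195,310,140,280)).items():
    P=np.load(n+"P.npy")[v0:v1,u0:u1];p=np.load(n+"p.npy")[v0:v1,u0:u1]
    Q=np.c_[P.reshape(-1,3),p.reshape(-1,3)];Q=Q[~np.isnan(Q[:,0])]
    b=Q[(Q[:,2]>4)&(Q[:,2]<14)&(Q[:,3:].max(1)<75)]
    # largest component on a 4mm grid
    g=np.zeros((400,400),np.uint8);ij=(b[:,:2]/4).astype(int);off=ij.min(0)-5;ij=ij-off
    ok=(ij<400).all(1);g[ij[ok,0],ij[ok,1]]=1;g=cv2.morphologyEx(g,cv2.MORPH_CLOSE,np.ones((5,5)))
    g=cv2.morphologyEx(g,cv2.MORPH_OPEN,np.ones((7,7)))
    k,l,s,_=cv2.connectedComponentsWithStats(g);m=1+s[1:,4].argmax()
    pts=b[ok][l[ij[ok,0],ij[ok,1]]==m]
    r=cv2.minAreaRect(pts[:,:2].astype(np.float32));print(n,len(pts),r,np.round(cv2.boxPoints(r)),pts[:,2].mean())
    A.append(Q)
    t=Q[(Q[:,2]>60)]
    print(t.shape, [ (h,np.round(np.median(t[(t[:,2]>h)&(t[:,2]<h+12)][:,:3],0))) for h in range(60,180,12)])
    big=cv2.resize(cv2.imread(f"pics/{n}.png")[v0:v1,u0:u1],None,fx=4,fy=4,interpolation=cv2.INTER_CUBIC);cv2.imwrite(f"pics/{n}_c.png",big)
i=cv2.imread("pics/scene_c.png");j=cv2.imread("pics/side_c.png")
H=max(i.shape[0],j.shape[0]);c=np.zeros((H,i.shape[1]+j.shape[1],3),np.uint8);c[:i.shape[0],:i.shape[1]]=i;c[:j.shape[0],i.shape[1]:]=j
cv2.imwrite("pics/both.png",cv2.resize(c,None,fx=.74,fy=.74));print(c.shape)
E
```

```text
scene 1645 ((491.3886413574219, -102.3004150390625), (138.4883575439453, 224.42410278320312), 68.21159362792969) [[ 361. -125.]
 [ 570. -208.]
 [ 621.  -80.]
 [ 413.    4.]] 8.570142387015798
(1977, 6) [(60, array([601., -84.,  65.])), (72, array([541., -30.,  79.])), (84, array([568., -45.,  89.])), (96, array([566., -52., 102.])), (108, array([555., -53., 114.])), (120, array([615., -31., 126.])), (132, array([532., -59., 136.])), (144, array([488., -88., 150.])), (156, array([483., -97., 162.])), (168, array([ 474., -106.,  173.]))]
side 2447 ((498.8527526855469, -70.70989990234375), (190.60604858398438, 215.18319702148438), 63.311954498291016) [[ 360. -108.]
 [ 552. -204.]
 [ 638.  -34.]
 [ 446.   63.]] 9.597141935543728
(941, 6) [(60, array([530., -96.,  64.])), (72, array([528., -17.,  79.])), (84, array([571., -33.,  87.])), (96, array([594., -48., 103.])), (108, array([598., -47., 115.])), (120, array([639.,  26., 127.])), (132, array([611., -36., 136.])), (144, array([476., -76., 151.])), (156, array([ 496., -100.,  166.])), (168, array([462., -98., 176.]))]
(560, 1060, 3)
```

View pics/both.png

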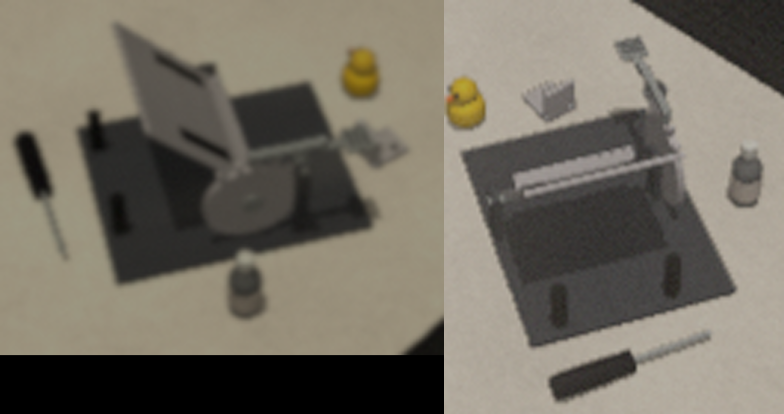

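The crops show the plate corners at crop pixels (80,128), (310,83), (372,225) and (118,283) in the scene view. The tab is at about (355,138) in the scene crop, overlapping the bracket behind it, and at (631,48) in the side crop. I'll cast these as rays.

```bash
cat >> h.py <<'E'
def ray(n,u,v,z):
    c=viewer.calibration(n);K=np.array(c["mtx"]);T=np.array(c["pose"])
    d=T[:3,:3]@np.array([(u-K[0,2])/K[0,0],-(v-K[1,2])/K[1,1],-1]);return T[:3,3]+d*(z-T[2,3])/d[2]
def rigid(a,b):
    a=np.array(a,float);b=np.array(b,float);ma,mb=a.mean(0),b.mean(0)
    z=((b-mb)@[1,1j])*np.conj((a-ma)@[1,1j]);t=np.angle(z.sum());R=np.array([[np.cos(t),-np.sin(t)],[np.sin(t),np.cos(t)]])
    o=mb-R@ma;return t,o,b-(a@R.T+o)
E
python3 - <<'E'
from h import *
s=2.96
loc=[(150,-95),(-130,-95),(-130,125),(150,125)]
S=[ray("scene",180+x/s,150+y/s,8)[:2] for x,y in[(80,128),(310,83),(372,225),(118,283)]]
D=[ray("side",195+(x-444)/s,140+y/s,8)[:2] for x,y in[(530,345),(462,150),(735,290)]]
t1=rigid(loc,S);t2=rigid([loc[0],loc[1],loc[3]],D);t3=rigid(loc+[loc[0],loc[1],loc[3]],S+D)
for t,o,r in(t1,t2,t3):
    R=np.array([[np.cos(t),-np.sin(t)],[np.sin(t),np.cos(t)]])
    print(np.degrees(t),np.round(o,1),np.round(r,1).tolist(),"tab",R@[-110,99]+o)
for n in("scene","side"):
    P=np.load(n+"P.npy").reshape(-1,3);tab=R@[-110,99]+o
    m=(abs(P[:,2]-126)<7)&(np.hypot(*(P[:,:2]-tab).T)<40);q=P[m];print(n,len(q),q.mean(0),cv2.minAreaRect(q[:,:2].astype(np.float32)) if len(q) else 0)
print("side tab ray",ray("side",195+(631-444)/s,140+48/s,126),"scene",ray("scene",180+355/s,150+138/s,126))
print("rest",[P2 for P2 in[]])
q=[]
for n in("scene","side"):
    P=np.load(n+"P.npy").reshape(-1,3);L=np.c_[(P[:,:2]-o)@R,P[:,2]]
    m=(L[:,0]>-20)&(L[:,0]<150)&(abs(L[:,1])<70)&(L[:,2]>90);l=L[m];print(n,len(l),l[:,2].max(), np.median(np.arctan2(l[:,2]-68,l[:,0])),np.polyfit(l[:,0],l[:,2],1))
    for nm,c in dict(glue=1).items(): pass
E
```

```text
-117.72566969122288 [517.6 -18.5] [[3.1, 2.8], [0.5, -3.8], [-3.8, -1.1], [0.2, 2.1]] tab [656.45004837  32.783216  ]
-117.99212874502415 [513.2 -14.5] [[0.3, -0.3], [0.3, -1.1], [-0.6, 1.4]] tab [652.21497362  36.16467353]
-117.98672864839546 [515.8 -16.8] [[5.4, 0.3], [1.7, -5.6], [-2.2, -2.0], [2.9, 0.5], [-2.3, 2.0], [-2.3, 1.2], [-3.2, 3.6]] tab [654.80539916  33.90052794]
scene 109 [650.53462883  27.6430297  126.00545648] ((647.1482543945312, 23.729206085205078), (49.71049499511719, 31.309789657592773), 61.914180755615234)
side 78 [647.62818848  35.30730877 127.6694903 ] ((644.277099609375, 28.468332290649414), (55.38247299194336, 29.94426727294922), 64.31340789794922)
side tab ray [649.80300522  36.10545028 126.        ] scene [652.68542284  31.83146042 126.        ]
rest []
scene 763 179.78474695860893 0.8272628408916085 [ 1.06097257 69.53375002]
side 165 183.3887124940686 0.8520435096518106 [ 0.9819122  81.36644928]
```

The two views agree. The stand origin is about (515,-16) with yaw -118°, the tab is at about (652,34) at z 126, and the rest angle is about 0.85. I'll move above the tab with the fingers shut.

```bash
python3 -c "
from h import *
print(np.round(monitor.observe()['ee_rot'],2))"
python3 -m handwheel '[[0,[0.027,-0.030,0],[0,0,0]],[0,[0.054,-0.060,0],[0,0,0]],[0,[0.081,-0.090,0],[0,0,0]],[0,[0.108,-0.120,0],[0,0,0]],[0,[0.135,-0.150,0],[0,0,0]],[0,[0.162,-0.180,0],[0,0,0]],[0,[0.189,-0.210,0],[0,0,0]],[0,[0.216,-0.240,0],[0,0,0]]]' 40
python3 -m handwheel '[[0,[0.027,-0.030,0],[0,0,0]],[0,[0.054,-0.060,0],[0,0,0]],[0,[0.081,-0.090,0],[0,0,0]],[0,[0.108,-0.120,0],[0,0,0]],[0,[0.135,-0.150,0],[0,0,0]],[0,[0.162,-0.180,0],[0,0,0]],[0,[0.189,-0.210,0],[0,0,0]],[0,[0.210,-0.235,0],[0,0,0]]]'
```

```text
[[-0.94  0.35 -0.  ]
 [ 0.35  0.94 -0.  ]
 [ 0.   -0.   -1.  ]]
t: 0.77
eef_pos: [415.9, 297.6, 193.2]
ee_rot: [[-0.938, 0.346, -0.0], [0.346, 0.938, -0.0], [0.0, -0.0, -1.0]]
contact_force: [0.5, 0.9, 0.1]
opening: 0.1
grip_force: 0.0
t: 1.43
eef_pos: [626.5, 61.8, 192.8]
ee_rot: [[-0.938, 0.348, -0.001], [0.348, 0.938, -0.0], [0.0, -0.0, -1.0]]
contact_force: [0.7, 0.4, 0.8]
opening: 0.1
grip_force: 0.0
```

```bash
python3 - <<'E'
from h import *
print(np.round(monitor.observe()['eef_pos'],1))
p,P=cloud("wrist");cv2.imwrite("pics/w1.png",p[:,:,::-1])
m=(abs(P[:,:,2]-126)<5)&(np.hypot(P[:,:,0]-652,P[:,:,1]-34)<30)
v,u=np.nonzero(m);q=P[m]
print(len(q))
if len(q): print(q.mean(0),u.mean(),v.mean(),cv2.minAreaRect(q[:,:2].astype(np.float32)))
E
```

```text
[626.5  61.8 192.8]
1424
[647.84420025  32.60786132 125.41302536] 226.2183988764045 230.37219101123594 ((648.2723999023438, 28.802186965942383), (47.21983337402344, 29.800085067749023), 63.5257682800293)
```

View pics/w1.png

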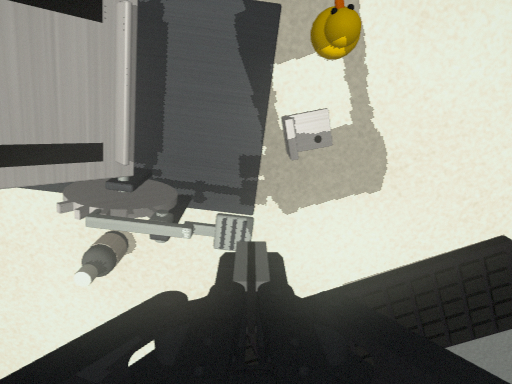

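The wrist view shows the ridged tab at pixels (216–253, 214–250), centred at about (234,232). The fingertips are at about (250,245), the bracket at (308,130) and the glue at (105,255). Next I'll cast the tab centre as a ray.

```bash
python3 - <<'E'
from h import *
for u,v in((234,232),(216,214),(253,214),(253,250),(216,250)): print(ray("wrist",u,v,126).round(1))
E
```

```text
[653.7  32.9 126. ]
[634.7  25.3 126. ]
[644.8  52.3 126. ]
[673.7  41.5 126. ]
[663.3  13.6 126. ]
```

```bash
python3 -m handwheel '[[0,[0.014,-0.015,-0.01],[0,0,0]],[0,[0.028,-0.031,-0.02],[0,0,0]],[0,[0.028,-0.031,-0.035],[0,0,0]],[0,[0.028,-0.031,-0.05],[0,0,0]],[0,[0.028,-0.031,-0.055],[0,0,0]],[0,[0.028,-0.031,-0.055],[0,0,0]],[0,[0.028,-0.031,-0.055],[0,0,0]],[0,[0.028,-0.031,-0.055],[0,0,0]]]'
```

```text
t: 2.15
eef_pos: [653.8, 33.6, 139.7]
ee_rot: [[-0.938, 0.346, 0.002], [0.346, 0.938, -0.0], [-0.002, 0.0, -1.0]]
contact_force: [-0.2, 0.3, -0.2]
opening: 0.2
grip_force: 0.0
```

```bash
python3 -m handwheel '[[0,[0,0,-0.006],[0,0,0]],[0,[0,0,-0.011],[0,0,0]],[0,[0,0,-0.015],[0,0,0]],[0,[0,0,-0.019],[0,0,0]],[0,[0,0,-0.023],[0,0,0]],[0,[0,0,-0.027],[0,0,0]],[0,[0,0,-0.030],[0,0,0]],[0,[0,0,-0.030],[0,0,0]]]'
```

```text
t: 2.82
eef_pos: [652.6, 33.4, 107.4]
ee_rot: [[-0.938, 0.346, -0.002], [0.346, 0.938, 0.0], [0.002, -0.0, -1.0]]
contact_force: [0.6, -0.5, -1.0]
opening: 0.1
grip_force: 0.0
```

```bash
python3 -m handwheel '[[0,[0,0,-0.002],[0,0,0]],[0,[0,0,-0.004],[0,0,0]],[0,[0,0,-0.006],[0,0,0]],[0,[0,0,-0.007],[0,0,0]],[0,[0,0,-0.008],[0,0,0]],[0,[0,0,-0.008],[0,0,0]],[0,[0,0,-0.008],[0,0,0]],[0,[0,0,-0.008],[0,0,0]]]'; python3 - <<'E'
from h import *
p,P=cloud("wrist");cv2.imwrite("pics/w2.png",p[:,:,::-1]);print(monitor.observe()["contact_force"])
E
```

```text
t: 3.48
eef_pos: [653.3, 33.4, 100.6]
ee_rot: [[-0.938, 0.346, 0.0], [0.346, 0.938, -0.0], [-0.0, 0.0, -1.0]]
contact_force: [0.8, -0.0, -0.5]
opening: -0.1
grip_force: 0.0
[ 0.58131354 -0.50649982  0.03223791]
```

View pics/w2.png

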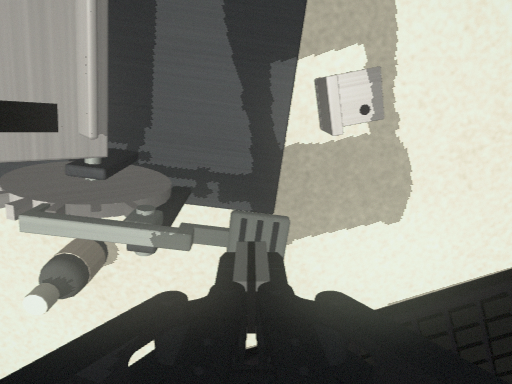

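The wrist view shows the tab at about (232–288, 212–250), with the fingertips over its lower half. I'll check the heights along the tab and pawl.

```bash
python3 - <<'E'
from h import *
p,P=cloud("wrist");
for u,v in((240,222),(260,222),(280,222),(280,235),(210,235),(180,238),(100,230),(40,222)): print(u,v,P[v,u].round(1))
o=np.array([514.5,-16]);t=np.radians(-118);R=np.array([[np.cos(t),-np.sin(t)],[np.sin(t),np.cos(t)]])
print([np.round((P[v,u,:2]-o)@R) for u,v in((240,222),(280,222),(180,238),(40,222))])
E
```

```text
240 222 [638.4  32.8 126.5]
260 222 [641.8  42.  126.4]
280 222 [645.4  51.2 126.1]
280 235 [651.9  49.  126.2]
210 235 [640.4  15.9 124.6]
180 238 [633.9   4.1 132.7]
100 230 [616.8 -29.2 133.7]
40 222 [603.6 -54.4 132.6]
[array([-101.,   87.]), array([-121.,   84.]), array([-74.,  96.]), array([-8., 97.])]
```

```bash
python3 - <<'E'
from h import *
s=monitor.observe();c=viewer.calibration("wrist");K=np.array(c["mtx"]);T=np.array(c["pose"])
tcp=np.array(s["eef_pos"]);q=T[:3,:3].T@(tcp-T[:3,3]);print(tcp,T[:3,3],"tcp px",K[0,2]+K[0,0]*q[0]/-q[2],K[1,2]-K[1,1]*q[1]/-q[2],-q[2],s["joint_efforts"])
p,P=cloud("wrist")
for v in range(205,300,6): print(v,[P[v,u].round(0).tolist() for u in(238,250,262,275)])
cv2.imwrite("pics/w3.png",cv2.resize(p[190:310,180:340,::-1],None,fx=4,fy=4))
p,P=cloud("side");cv2.imwrite("pics/s3.png",cv2.resize(p[120:220,200:320,::-1],None,fx=5,fy=5,interpolation=cv2.INTER_CUBIC))
E
```

```text
[653.32596705  33.35911843 100.64000746] [583.02182127  59.07113514 280.705039  ] tcp px 251.4211995233717 227.7725339594798 194.12032579891462 [-4.18959689e-05 -4.89409018e+01 -3.17117894e+01 -3.07723185e-04
  3.49405036e-04 -2.43953014e-05]
205 [[666.0, 17.0, 8.0], [670.0, 26.0, 7.0], [673.0, 36.0, 9.0], [680.0, 46.0, -1.0]]
211 [[634.0, 33.0, 122.0], [675.0, 24.0, 7.0], [678.0, 34.0, 8.0], [685.0, 44.0, -0.0]]
217 [[636.0, 33.0, 126.0], [638.0, 38.0, 127.0], [640.0, 44.0, 126.0], [643.0, 50.0, 125.0]]
223 [[639.0, 32.0, 126.0], [641.0, 37.0, 126.0], [643.0, 43.0, 127.0], [645.0, 49.0, 127.0]]
229 [[642.0, 31.0, 126.0], [644.0, 36.0, 125.0], [646.0, 42.0, 125.0], [647.0, 48.0, 128.0]]
235 [[645.0, 29.0, 125.0], [647.0, 35.0, 125.0], [649.0, 41.0, 126.0], [651.0, 47.0, 126.0]]
241 [[641.0, 31.0, 141.0], [643.0, 36.0, 141.0], [645.0, 42.0, 142.0], [654.0, 46.0, 126.0]]
247 [[641.0, 32.0, 148.0], [643.0, 36.0, 148.0], [644.0, 41.0, 149.0], [657.0, 44.0, 126.0]]
253 [[641.0, 32.0, 153.0], [643.0, 37.0, 155.0], [645.0, 41.0, 153.0], [650.0, 45.0, 146.0]]
259 [[642.0, 32.0, 159.0], [643.0, 37.0, 159.0], [644.0, 41.0, 160.0], [nan, nan, nan]]
265 [[641.0, 32.0, 164.0], [643.0, 36.0, 164.0], [645.0, 41.0, 163.0], [650.0, 45.0, 157.0]]
271 [[641.0, 33.0, 169.0], [643.0, 37.0, 169.0], [645.0, 41.0, 168.0], [650.0, 44.0, 162.0]]
277 [[642.0, 32.0, 172.0], [643.0, 37.0, 173.0], [644.0, 41.0, 173.0], [650.0, 44.0, 166.0]]
283 [[641.0, 33.0, 179.0], [643.0, 36.0, 176.0], [643.0, 41.0, 179.0], [643.0, 45.0, 182.0]]
289 [[641.0, 33.0, 181.0], [646.0, 36.0, 176.0], [643.0, 41.0, 182.0], [643.0, 45.0, 185.0]]
295 [[640.0, 33.0, 186.0], [648.0, 35.0, 175.0], [644.0, 40.0, 185.0], [645.0, 45.0, 186.0]]
```

View pics/s3.png

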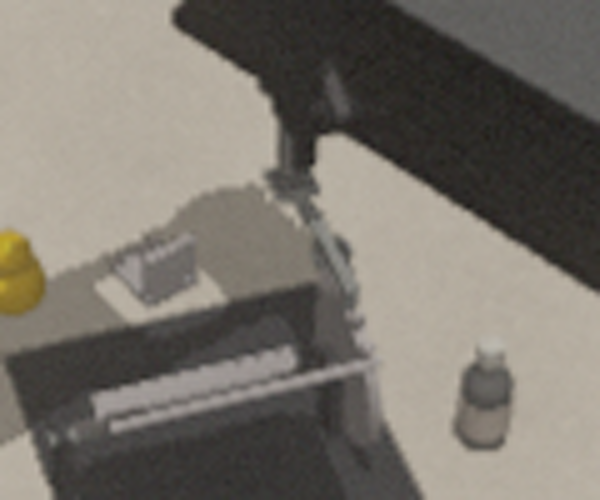

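The side view shows the fingers over the tab, with the tab not yet pressed. The wrist depth puts it at z 126, still up. The fingertip's lowest visible part reads well above the reported z and there is no contact force, so the reported TCP z looks offset. I'll go down gently until there is force.

```bash
python3 -m handwheel '[[0,[0,0,-0.002],[0,0,0]],[0,[0,0,-0.004],[0,0,0]],[0,[0,0,-0.006],[0,0,0]],[0,[0,0,-0.008],[0,0,0]],[0,[0,0,-0.010],[0,0,0]],[0,[0,0,-0.010],[0,0,0]],[0,[0,0,-0.010],[0,0,0]],[0,[0,0,-0.010],[0,0,0]]]'; python3 - <<'E'
from h import *
p,P=cloud("wrist");s=monitor.observe();print(s["contact_force"],s["eef_pos"][2],np.round(s["joint_positions"],2))
for v in range(211,260,6): print(v,[P[v,u].round(0).tolist() for u in(250,262,275)])
p,P=cloud("side");o=np.array([653,33])
m=(np.hypot(P[:,:,0]-653,P[:,:,1]-33)<28)&(P[:,:,2]>80);print(np.histogram(P[m][:,2],np.arange(80,200,8)))
E
```

```text
t: 4.35
eef_pos: [653.3, 33.3, 90.6]
ee_rot: [[-0.938, 0.346, 0.0], [0.346, 0.938, 0.0], [-0.0, 0.0, -1.0]]
contact_force: [0.2, -0.0, 0.3]
opening: -0.1
grip_force: 0.0
[ 0.39308813 -0.40355035  0.86229031] 90.64251606182881 [ -7.64  25.62  83.12  -0.    71.25 -77.37]
211 [[671.0, 26.0, 8.0], [675.0, 35.0, 8.0], [681.0, 45.0, -1.0]]
217 [[679.0, 23.0, -0.0], [683.0, 32.0, -1.0], [687.0, 43.0, -1.0]]
223 [[637.0, 39.0, 125.0], [640.0, 44.0, 124.0], [642.0, 49.0, 123.0]]
229 [[640.0, 38.0, 126.0], [641.0, 43.0, 127.0], [644.0, 48.0, 126.0]]
235 [[643.0, 36.0, 125.0], [644.0, 42.0, 127.0], [646.0, 47.0, 126.0]]
241 [[644.0, 36.0, 130.0], [645.0, 41.0, 131.0], [649.0, 46.0, 126.0]]
247 [[643.0, 37.0, 138.0], [645.0, 41.0, 138.0], [652.0, 46.0, 126.0]]
253 [[643.0, 36.0, 143.0], [645.0, 41.0, 144.0], [650.0, 45.0, 136.0]]
259 [[643.0, 36.0, 148.0], [645.0, 41.0, 149.0], [650.0, 45.0, 142.0]]
(array([ 0,  0,  0,  0,  1, 25, 27, 12, 11, 17,  9,  8, 16, 11]), array([ 80,  88,  96, 104, 112, 120, 128, 136, 144, 152, 160, 168, 176,
       184, 192]))
```

The finger end is now about 3 mm above the tab, so the reported TCP is about 38 mm below the true tip. I'll keep pressing in small steps.

```bash
python3 -m handwheel '[[0,[0,0,-0.002],[0,0,0]],[0,[0,0,-0.004],[0,0,0]],[0,[0,0,-0.006],[0,0,0]],[0,[0,0,-0.008],[0,0,0]],[0,[0,0,-0.010],[0,0,0]],[0,[0,0,-0.010],[0,0,0]],[0,[0,0,-0.010],[0,0,0]],[0,[0,0,-0.010],[0,0,0]]]'; python3 - <<'E'
from h import *
p,P=cloud("wrist");s=monitor.observe();print(s["contact_force"],s["eef_pos"][2])
for v in range(211,260,6): print(v,[P[v,u].round(0).tolist() for u in(250,262,275)])
E
```

```text
t: 5.12
eef_pos: [653.2, 33.3, 80.4]
ee_rot: [[-0.938, 0.346, -0.0], [0.346, 0.938, -0.0], [0.0, -0.0, -1.0]]
contact_force: [0.7, 1.8, 2.8]
opening: -0.1
grip_force: 1.2
[1.88061779 0.89122749 1.888126  ] 80.44639796870486
211 [[668.0, 27.0, 8.0], [671.0, 36.0, 8.0], [675.0, 45.0, 8.0]]
217 [[672.0, 25.0, 8.0], [676.0, 34.0, 8.0], [679.0, 44.0, 8.0]]
223 [[637.0, 39.0, 116.0], [639.0, 44.0, 114.0], [643.0, 49.0, 111.0]]
229 [[640.0, 38.0, 116.0], [641.0, 43.0, 117.0], [644.0, 48.0, 115.0]]
235 [[642.0, 37.0, 118.0], [644.0, 42.0, 117.0], [646.0, 47.0, 116.0]]
241 [[642.0, 37.0, 123.0], [645.0, 41.0, 121.0], [nan, nan, nan]]
247 [[642.0, 37.0, 129.0], [644.0, 41.0, 128.0], [652.0, 45.0, 116.0]]
253 [[643.0, 36.0, 133.0], [645.0, 41.0, 133.0], [650.0, 45.0, 126.0]]
259 [[642.0, 37.0, 140.0], [645.0, 41.0, 139.0], [651.0, 45.0, 131.0]]
```

The tab is moving and is now at about 116. I'll continue to the stop.

```bash
python3 -m handwheel '[[0,[0,0,-0.002],[0,0,0]],[0,[0,0,-0.004],[0,0,0]],[0,[0,0,-0.006],[0,0,0]],[0,[0,0,-0.008],[0,0,0]],[0,[0,0,-0.010],[0,0,0]],[0,[0,0,-0.012],[0,0,0]],[0,[0,0,-0.013],[0,0,0]],[0,[0,0,-0.013],[0,0,0]]]';python3 -m handwheel '[[0,[0,0,-0.0005],[0,0,0]],[0,[0,0,-0.001],[0,0,0]],[0,[0,0,-0.0015],[0,0,0]],[0,[0,0,-0.002],[0,0,0]],[0,[0,0,-0.002],[0,0,0]],[0,[0,0,-0.002],[0,0,0]],[0,[0,0,-0.002],[0,0,0]],[0,[0,0,-0.002],[0,0,0]]]'; python3 - <<'E'
from h import *
p,P=cloud("wrist");s=monitor.observe();print(s["contact_force"],s["eef_pos"][2])
for v in range(211,260,6): print(v,[P[v,u].round(0).tolist() for u in(250,262,275)])
for u,v in((210,235),(180,238),(150,232),(100,230),(40,222)): print(u,v,P[v,u].round(1))
E
```

```text
t: 5.83
eef_pos: [653.2, 33.2, 67.6]
ee_rot: [[-0.938, 0.346, -0.0], [0.346, 0.938, -0.0], [0.0, -0.0, -1.0]]
contact_force: [0.3, 2.2, 3.0]
opening: -0.1
grip_force: 2.0
t: 6.5
eef_pos: [653.5, 33.2, 67.1]
ee_rot: [[-0.938, 0.346, 0.0], [0.346, 0.938, -0.0], [-0.001, -0.0, -1.0]]
contact_force: [-2.7, 2.4, 11.1]
opening: 0.2
grip_force: 5.1
[-2.17707438  1.67013763 10.60367892] 67.14549647903651
211 [[664.0, 28.0, 7.0], [666.0, 37.0, 8.0], [670.0, 46.0, 8.0]]
217 [[668.0, 27.0, 7.0], [671.0, 35.0, 9.0], [675.0, 44.0, 7.0]]
223 [[637.0, 38.0, 102.0], [640.0, 43.0, 100.0], [643.0, 49.0, 97.0]]
229 [[640.0, 37.0, 103.0], [643.0, 42.0, 101.0], [646.0, 48.0, 99.0]]
235 [[643.0, 36.0, 103.0], [645.0, 42.0, 102.0], [649.0, 47.0, 97.0]]
241 [[643.0, 36.0, 109.0], [646.0, 41.0, 107.0], [651.0, 46.0, 99.0]]
247 [[643.0, 36.0, 115.0], [645.0, 41.0, 114.0], [655.0, 45.0, 97.0]]
253 [[643.0, 36.0, 121.0], [645.0, 41.0, 119.0], [651.0, 45.0, 112.0]]
259 [[643.0, 36.0, 125.0], [645.0, 41.0, 126.0], [650.0, 45.0, 119.0]]
210 235 [ 6.743e+02 -9.600e+00 -4.000e-01]
180 238 [ 6.683e+02 -3.300e+01 -2.000e-01]
150 232 [634.  -20.1  73. ]
100 230 [616.6 -28.4 101.8]
40 222 [603.1 -50.7 104.2]
```

The tab is down to about 102 and the force has risen to 11 N, so it's on its stop. I'll lift and move above the rest edge, world (478,-85).

```bash
python3 -m handwheel '[[0,[0,0,0.02],[0,0,0]],[0,[0,0,0.06],[0,0,0]],[0,[0,0,0.10],[0,0,0]],[0,[0,0,0.12],[0,0,0]],[0,[-0.034,-0.023,0.12],[0,0,0]],[0,[-0.068,-0.046,0.12],[0,0,0]],[0,[-0.102,-0.069,0.12],[0,0,0]],[0,[-0.136,-0.092,0.12],[0,0,0]]]';python3 -m handwheel '[[0,[-0.02,-0.013,0],[0,0,0]],[0,[-0.039,-0.026,0],[0,0,0]],[0,[-0.039,-0.026,0],[0,0,0]],[0,[-0.039,-0.026,0],[0,0,0]],[0,[-0.039,-0.026,0],[0,0,0]],[0,[-0.039,-0.026,0],[0,0,0]],[0,[-0.039,-0.026,0],[0,0,0]],[0,[-0.039,-0.026,0],[0,0,0]]]'; python3 - <<'E'
from h import *
o=np.array([514.5,-16]);t=np.radians(-118);R=np.array([[np.cos(t),-np.sin(t)],[np.sin(t),np.cos(t)]])
for n in("scene","side"):
    p,P=cloud(n);L=np.c_[(P.reshape(-1,3)[:,:2]-o)@R,P.reshape(-1,3)[:,2]]
    m=np.hypot(L[:,0]+110,L[:,1]-99)<22;m&=(L[:,2]>60)&(L[:,2]<150);print(n,"tab",np.median(L[m],0).round())
p,P=cloud("wrist");cv2.imwrite("pics/w4.png",p[:,:,::-1]);L=np.concatenate([(P[:,:,:2]-o)@R,P[:,:,2:]],2)
m=(abs(L[:,:,1])<75)&(L[:,:,0]>20)&(L[:,:,2]>75)&(L[:,:,2]<185);m[240:]=0;l=L[m];print(len(l),np.polyfit(l[:,0],l[:,2],1),l[:,2].max(),l[:,0].max())
for v in range(200,270,8): print(v,[L[v,u].round(0).tolist() for u in(225,250,275)])
E
```

```text
t: 7.22
eef_pos: [514.5, -59.5, 184.2]
ee_rot: [[-0.938, 0.346, -0.003], [0.346, 0.938, -0.001], [0.003, -0.002, -1.0]]
contact_force: [0.2, -0.4, 1.1]
opening: 0.2
grip_force: 0.0
t: 7.88
eef_pos: [478.6, -84.2, 185.3]
ee_rot: [[-0.938, 0.346, -0.001], [0.346, 0.938, 0.0], [0.001, -0.0, -1.0]]
contact_force: [-0.8, -0.0, -0.5]
opening: -0.1
grip_force: 0.0
scene tab [-106.  101.  103.]
side tab [-106.   96.  106.]
15345 [ 1.06513215 71.20469846] 176.5096359205882 101.55073711456045
200 [[95.0, -10.0, 173.0], [79.0, -7.0, 156.0], [61.0, -3.0, 137.0]]
208 [[94.0, -5.0, 172.0], [78.0, -2.0, 157.0], [60.0, 3.0, 136.0]]
216 [[94.0, 1.0, 171.0], [78.0, 5.0, 155.0], [58.0, 10.0, 134.0]]
224 [[93.0, 6.0, 171.0], [77.0, 11.0, 154.0], [57.0, 17.0, 132.0]]
232 [[92.0, 11.0, 171.0], [76.0, 17.0, 153.0], [56.0, 23.0, 133.0]]
240 [[92.0, 17.0, 171.0], [75.0, 23.0, 152.0], [55.0, 30.0, 131.0]]
248 [[91.0, 23.0, 170.0], [79.0, -11.0, 235.0], [54.0, 38.0, 129.0]]
256 [[90.0, -5.0, 234.0], [79.0, -10.0, 241.0], [68.0, -8.0, 234.0]]
264 [[89.0, -5.0, 240.0], [79.0, -10.0, 248.0], [68.0, -7.0, 239.0]]
```

View pics/w4.png

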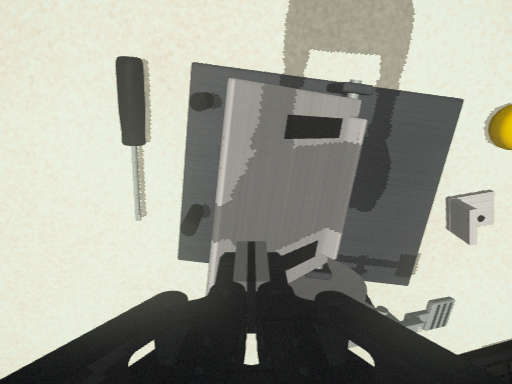

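The wrist view shows the rest under the fingers (228–360, 80–290), still raised at about 0.82 rad. The pawl tab, at (435,315), stayed down at z≈103. I'll descend to just short of contact.

```bash
python3 -m handwheel '[[0,[0.004,0.007,-0.015],[0,0,0]],[0,[0.004,0.007,-0.030],[0,0,0]],[0,[0.004,0.007,-0.040],[0,0,0]],[0,[0.004,0.007,-0.046],[0,0,0]],[0,[0.004,0.007,-0.050],[0,0,0]],[0,[0.004,0.007,-0.053],[0,0,0]],[0,[0.004,0.007,-0.056],[0,0,0]],[0,[0.004,0.007,-0.056],[0,0,0]]]'; python3 -m handwheel '[[0,[0,-0.002,-0.003],[0,0,0]],[0,[-0.001,-0.004,-0.006],[0,0,0]],[0,[-0.002,-0.006,-0.009],[0,0,0]],[0,[-0.004,-0.008,-0.012],[0,0,0]],[0,[-0.006,-0.011,-0.015],[0,0,0]],[0,[-0.007,-0.014,-0.018],[0,0,0]],[0,[-0.009,-0.017,-0.021],[0,0,0]],[0,[-0.009,-0.017,-0.021],[0,0,0]]]'
```

```text
t: 8.7
eef_pos: [482.2, -77.7, 129.4]
ee_rot: [[-0.938, 0.347, -0.0], [0.347, 0.938, -0.0], [0.0, -0.0, -1.0]]
contact_force: [-0.7, 0.5, -0.2]
opening: -0.2
grip_force: 0.0
t: 9.37
eef_pos: [474.8, -95.0, 109.2]
ee_rot: [[-0.938, 0.347, 0.004], [0.347, 0.938, 0.0], [-0.004, 0.002, -1.0]]
contact_force: [3.6, 1.6, 1.3]
opening: 0.1
grip_force: 2.0
```

```bash
python3 -m handwheel '[[0,[-0.002,-0.004,-0.006],[0,0,0]],[0,[-0.004,-0.008,-0.013],[0,0,0]],[0,[-0.006,-0.011,-0.020],[0,0,0]],[0,[-0.008,-0.015,-0.027],[0,0,0]],[0,[-0.009,-0.017,-0.034],[0,0,0]],[0,[-0.010,-0.019,-0.041],[0,0,0]],[0,[-0.010,-0.020,-0.046],[0,0,0]],[0,[-0.010,-0.020,-0.046],[0,0,0]]]'; python3 - <<'E'
from h import *
o=np.array([514.5,-16]);t=np.radians(-118);R=np.array([[np.cos(t),-np.sin(t)],[np.sin(t),np.cos(t)]])
p,P=cloud("wrist");L=np.concatenate([(P[:,:,:2]-o)@R,P[:,:,2:]],2);print(monitor.observe()["contact_force"])
m=(abs(L[:,:,1]+40)<25)&(L[:,:,0]>30)&(L[:,:,0]<140)&(L[:,:,2]>40)&(L[:,:,2]<185);m[235:]=0;l=L[m];print(len(l),np.polyfit(l[:,0],l[:,2],1),l[:,2].max(),l[:,0].max())
for v in range(216,260,6): print(v,[L[v,u].round(0).tolist() for u in(225,250,275)])
E
```

```text
t: 10.03
eef_pos: [463.6, -115.9, 62.7]
ee_rot: [[-0.938, 0.347, 0.001], [0.347, 0.938, -0.002], [-0.002, -0.001, -1.0]]
contact_force: [0.2, -0.8, 0.6]
opening: -0.1
grip_force: 0.6
[ 0.89858465 -0.65849224  0.92316848]
23979 [ 0.2676597  68.26128585] 107.24996223994052 139.99162889518345
216 [[127.0, -19.0, 103.0], [116.0, -19.0, 99.0], [104.0, -19.0, 96.0]]
222 [[126.0, -16.0, 103.0], [115.0, -16.0, 99.0], [103.0, -16.0, 95.0]]
228 [[126.0, -13.0, 102.0], [115.0, -13.0, 98.0], [103.0, -13.0, 96.0]]
234 [[126.0, -9.0, 101.0], [114.0, -9.0, 98.0], [102.0, -10.0, 95.0]]
240 [[nan, nan, nan], [114.0, -6.0, 98.0], [102.0, -7.0, 95.0]]
246 [[125.0, -3.0, 101.0], [114.0, -9.0, 109.0], [101.0, -3.0, 95.0]]
252 [[125.0, -3.0, 107.0], [114.0, -9.0, 115.0], [103.0, -6.0, 106.0]]
258 [[124.0, -4.0, 114.0], [114.0, -9.0, 121.0], [103.0, -6.0, 113.0]]
```

The rest is at about 0.26 rad. The final push is another 31 mm or so.

```bash
python3 -m handwheel '[[0,[-0.001,-0.001,-0.005],[0,0,0]],[0,[-0.001,-0.002,-0.011],[0,0,0]],[0,[-0.002,-0.003,-0.017],[0,0,0]],[0,[-0.002,-0.003,-0.022],[0,0,0]],[0,[-0.002,-0.003,-0.026],[0,0,0]],[0,[-0.002,-0.003,-0.029],[0,0,0]],[0,[-0.002,-0.003,-0.031],[0,0,0]],[0,[-0.002,-0.003,-0.031],[0,0,0]]]'; python3 -m handwheel '[[0,[0,0,-0.0005],[0,0,0]],[0,[0,0,-0.001],[0,0,0]],[0,[0,0,-0.0015],[0,0,0]],[0,[0,0,-0.002],[0,0,0]],[0,[0,0,-0.002],[0,0,0]],[0,[0,0,-0.002],[0,0,0]],[0,[0,0,-0.002],[0,0,0]],[0,[0,0,-0.002],[0,0,0]]]'
```

```text
t: 10.75
eef_pos: [461.6, -118.9, 32.0]
ee_rot: [[-0.938, 0.346, 0.001], [0.346, 0.938, -0.002], [-0.002, -0.002, -1.0]]
contact_force: [0.1, -3.4, 2.3]
opening: 0.1
grip_force: 1.5
t: 11.42
eef_pos: [461.7, -118.9, 30.3]
ee_rot: [[-0.938, 0.346, 0.001], [0.346, 0.938, -0.002], [-0.002, -0.002, -1.0]]
contact_force: [-0.9, -3.4, 5.1]
opening: 0.4
grip_force: 2.8
```

```bash
python3 -m handwheel '[[0,[0,0,-0.0005],[0,0,0]],[0,[0,0,-0.001],[0,0,0]],[0,[0,0,-0.0015],[0,0,0]],[0,[0,0,-0.002],[0,0,0]],[0,[0,0,-0.0025],[0,0,0]],[0,[0,0,-0.003],[0,0,0]],[0,[0,0,-0.003],[0,0,0]],[0,[0,0,-0.003],[0,0,0]]]'; python3 - <<'E'
from h import *
o=np.array([514.5,-16]);t=np.radians(-118);R=np.array([[np.cos(t),-np.sin(t)],[np.sin(t),np.cos(t)]])
p,P=cloud("wrist");L=np.concatenate([(P[:,:,:2]-o)@R,P[:,:,2:]],2);print(monitor.observe()["contact_force"])
m=(abs(L[:,:,1]+25)<15)&(L[:,:,0]>40)&(L[:,:,0]<140)&(L[:,:,2]>40)&(L[:,:,2]<185);m[235:]=0;l=L[m];print(len(l),np.polyfit(l[:,0],l[:,2],1),np.median(l[:,2]))
E
```

```text
t: 12.08
eef_pos: [461.7, -118.9, 29.9]
ee_rot: [[-0.938, 0.345, -0.001], [0.345, 0.938, -0.002], [-0.0, -0.002, -1.0]]
contact_force: [-12.8, 0.7, 29.9]
opening: -0.3
grip_force: 14.8
[-11.70834457   0.08669127  29.06108836]
12058 [-5.36120979e-04  6.76562865e+01] 67.61128408950557
```

The rest is flat: slope ≈ 0, height 67.7 mm, and the force rose to 30 N on the stops. I'll retreat upward and verify.

```bash
python3 -m handwheel '[[0,[0,0,0.004],[0,0,0]],[0,[0,0,0.03],[0,0,0]],[0,[0,0,0.06],[0,0,0]],[0,[0,0,0.09],[0,0,0]],[0,[0,0,0.12],[0,0,0]],[0,[0,0,0.15],[0,0,0]],[0,[0,0,0.16],[0,0,0]],[0,[0,0,0.16],[0,0,0]]]'; python3 - <<'E'
from h import *
o=np.array([514.5,-16]);t=np.radians(-118);R=np.array([[np.cos(t),-np.sin(t)],[np.sin(t),np.cos(t)]])
p,P=cloud("wrist");L=np.concatenate([(P[:,:,:2]-o)@R,P[:,:,2:]],2);print(monitor.observe()["contact_force"])
m=(abs(L[:,:,1]+25)<40)&(L[:,:,0]>30)&(L[:,:,0]<140)&(L[:,:,2]>40)&(L[:,:,2]<185);m[235:]=0;l=L[m];print(len(l),np.polyfit(l[:,0],l[:,2],1),np.median(l[:,2]))
for n in("scene","side"):
    p,P=cloud(n);L=np.c_[(P.reshape(-1,3)[:,:2]-o)@R,P.reshape(-1,3)[:,2]]
    m=np.hypot(L[:,0]+110,L[:,1]-99)<20;m&=(L[:,2]>60)&(L[:,2]<150);print(n,"tab",np.median(L[m],0).round())
cv2.imwrite("pics/end.png",cv2.resize(p[120:290,150:330,::-1],None,fx=3,fy=3))
E
```

```text
t: 12.8
eef_pos: [462.8, -118.3, 189.2]
ee_rot: [[-0.938, 0.346, 0.005], [0.346, 0.938, -0.002], [-0.005, -0.001, -1.0]]
contact_force: [-0.3, 0.3, -0.2]
opening: -0.1
grip_force: 0.0
[ 0.21755147  0.53993965 -0.36368312]
10822 [-2.10427031e-03  6.79320757e+01] 67.73423197392245
scene tab [-106.  101.  102.]
side tab [-100.  108.  107.]
```

View pics/end.png

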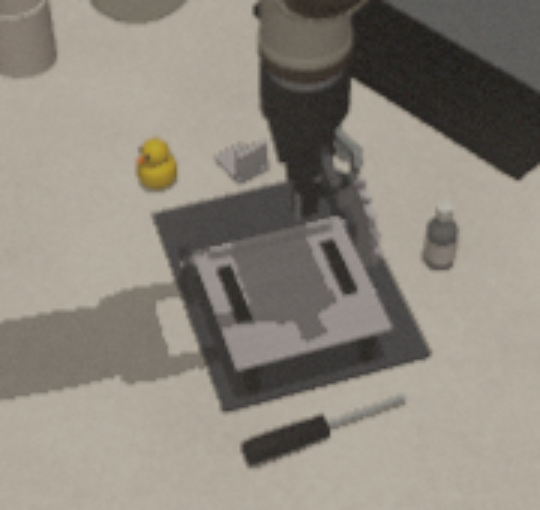

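The side crop shows the rest flat (195–390, 220–365), the gripper clear above it, and the chick, bracket, glue and driver still in place. The tab is still down at z≈102, so I'll hand in the job.

```bash
python3 -c "
from cell import workorder
print(workorder.finish_job())"
```

```text
the job is handed in; nothing more can be done
None
```

I handed in the job at about 13 s: the pawl is pressed free and stays down, the rest lies flat on its stops, the stand and its nearby items look undisturbed, and the robot is clear; no verdict came back.

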